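# Clamp a pellet on the measuring head with the torque-limiting knob

### The job

Take the pellet ring with the red band out of the slotted rack, lay it on the blue mat with its rust-coloured face underneath, and take it again round its rim to set it, face still down, centred on the window of the measuring head (swing the clamp arm out first if it is in the way). Then swing the clamp arm all the way in over the pellet and turn its black knob clockwise until the slip clutch clicks over, so that the foot holds the pellet at the set force; stop there, before the clutch has slipped half a turn, and let go. Leave the other pellets in the rack and do not push or tip the beaker, the flask or the flat glass dish.

Things in the scene. Friction and masses are not known exactly. Their poses are not given: they have to be found in the camera images.
- pellet_red_mid (a point): The pellet to clamp: a powder pellet pressed into a steel ring, a plain round disc 46 mm in diameter and 12 mm thick, about 110 g, with a red band round its rim. This point is its very centre. Its x axis is the disc's axis and points from the rust-coloured measuring face to the grey metal back; it starts standing on edge in the rack with x level and z up, and lies face down when x points up.
- pellet_blue_mid (a point): Centre of a pellet of the same size with a blue band, standing in another slot of the rack. Leave it there.
- pellet_white_mid (a point): Centre of a pellet of the same size with a white band, standing in another slot of the rack. Leave it there.
- rack: White fixed rack, 126 mm (its x) by 66 mm by 18 mm high, origin at the centre of its underside. Three slots at x = -42, 0 and +42 mm, each 14.5 mm by 50 mm (the long way along y) with floor 5 mm above the worktop; the pellets stand in them on edge, tops 51 mm above the worktop, faces to the rack's -x, 30 mm of free space between neighbours. Which pellet is in which slot varies.
- mat: Blue fixed bench mat, 130 x 130 mm and 2 mm thick, origin at the centre of its underside on the worktop; the clean place to lay the pellet down and change the hold. The worktop is z = 0.
- window (a point): Centre of the round dark window in the flat top of the fixed measuring head (a pale grey housing 190 x 130 mm, top 40 mm above the worktop), at the height of that top; a ring mark of 48 mm diameter surrounds it. x points to the back of the head, where the post of the clamp arm stands 90 mm from the window; z up. The housing reaches from x = -70 to +120 mm and 65 mm to either side.
- swing_arm (a joint): Angle (rad) of the clamp arm about its vertical post: 0 against its stop, with the foot right above the window; it grows as the arm opens, anticlockwise seen from above (from the window towards the head's -y side), up to 1.75. It starts anywhere from 0.3 to 1.7; below about 0.95 the knob stands in the way of a hand that sets something on the window. Stiff (about 0.2 N m), stays where it is left.
- bar_pivot (a point): Point on the axis of the clamp arm's post, half-way up the arm, 73 mm above the worktop. The arm is an aluminium bar 24 mm wide and 14 mm thick (its underside 66 mm above the worktop) from the post to the knob 90 mm away; it ends in round bosses of 17 mm radius at both.
- bar_mid (a point): Point in the middle of the clamp arm's bar, 45 mm from the post's axis; its x axis points from the knob to the post, z up, and its y axis across the bar, towards the side to which the arm closes (clockwise seen from above). The bar can be pushed on its side, or led between open fingers astride it; its sides are clear from 17 to 70 mm from the post's axis.
- knob_grip (a point): Point on the axis of the black fluted knob on the end of the clamp arm, at the height to grip. The knob is 39 mm in diameter and 28 mm high, from 87.5 to 115.5 mm above the worktop; this point is 106 mm above it. The knob does not rise or sink. It turns a brass collar (the spindle) below it through the slip clutch; the foot below the arm goes down as the spindle turns clockwise.
- spindle (a joint): Turn of the brass spindle collar (rad), growing clockwise seen from above. It drives the foot down 1.6 mm per rad against about 0.05 N m (the foot touches that pellet at about 2.5 rad) and stays where it is left; at 0 the foot's face is 56 mm above the worktop, which is 4 mm above the back of a pellet lying on the window.
- knob (a joint): Slip of the clutch (rad): turn of the knob relative to the spindle, clockwise positive, 0 at the start. The clutch slips at about 0.08 N m; until then knob and spindle turn together and this stays at its value. It slips only when the foot presses on the pellet at its set force of some 15 to 20 N (or the spindle meets its end).
- foot: The round rubber-faced foot, 17 mm in diameter, that the spindle drives down below the arm's end; origin at the centre of its lower face.
- beaker: Glass beaker 73 mm wide and 94 mm high standing beside and beyond the mat; origin at its underside. Leave it alone.
- flask: Conical flask 83 mm wide and 134 mm high behind the measuring head; origin at its underside. Leave it alone.
- petri_dish: Flat glass dish, 91 mm wide and 16 mm high, behind the mat; origin at its underside. Leave it alone.
Not all that is in view belongs to the job. What is shaped like the rack but orange is not meant.

How it is judged:
On the way, in this order (a step that is already met when the one before it is completed fails the run):
1. the red-banded pellet lies flat, face down, on the mat, let go and at rest (angle between pellet_red_mid's own x axis and vertical below 0.1 rad and horizontal distance between pellet_red_mid and mat below 0.07 m and height (world z) of pellet_red_mid below 0.014 m and contact force between the fingers and pellet_red below 0.1 N and linear speed of pellet_red below 0.03 m/s), for 0.2 s.
2. it lies flat, face down, on the window, within 6 mm of its centre, let go, while the clamp arm is still open (more than 0.5 rad) (horizontal distance between pellet_red_mid and window below 0.006 m and angle between pellet_red_mid's own x axis and vertical below 0.06 rad and z of pellet_red_mid in the frame of window between 0.003 and 0.009 m and contact force between the fingers and pellet_red below 0.1 N and linear speed of pellet_red below 0.03 m/s and value of joint swing_arm above 0.5 rad), for 0.2 s.
3. the clamp arm is swung in against its stop (within 0.06 rad) over the pellet, the foot not yet pressing (horizontal distance between pellet_red_mid and window below 0.006 m and angle between pellet_red_mid's own x axis and vertical below 0.06 rad and z of pellet_red_mid in the frame of window between 0.003 and 0.009 m and value of joint swing_arm below 0.06 rad and contact force between foot and pellet_red below 3 N), for 0.1 s.
At the end, for the whole second after the job is handed in: The red-banded pellet lies flat, face down, within 6 mm of the window's centre, the clamp arm is in (within 0.06 rad of its stop), the clutch has slipped by more than 0.3 rad and the foot still presses on the pellet with more than 10 N (horizontal distance between pellet_red_mid and window below 0.006 m and angle between pellet_red_mid's own x axis and vertical below 0.06 rad and z of pellet_red_mid in the frame of window between 0.003 and 0.009 m and value of joint swing_arm below 0.06 rad and value of joint knob above 0.3 rad and contact force between foot and pellet_red above 10 N and linear speed of pellet_red below 0.02 m/s); the robot touches nothing.
It fails at once if another pellet is moved more than 15 mm from its place in the rack (distance of any of pellet_blue_mid, pellet_white_mid from where it was at the start of the episode above 0.015 m).
It fails at once if the beaker, the flask or the flat dish is pushed more than 20 mm or tipped (distance of any of beaker, flask, petri_dish from where it was at the start of the episode above 0.02 m or angle between any of beaker, flask, petri_dish's own z axis and vertical above 0.3 rad).
It fails at once if the knob is cranked on more than about half a turn (3.4 rad) after its clutch slips (value of joint knob above 3.4 rad).
It also fails if it takes over 72 s, if anything falls off the work surface, if the arm or the gripper's body presses on something with over 40 N, if the wrist force passes 120 N, or if a joint passes its speed limit or range.

### The arm

A 6-joint arm with a two-finger parallel gripper is mounted at the origin on a cart in front of the work surface, level with it; the furniture and walls round the work are solid. World frame = base frame: x ahead of the robot, y to its left, z up, the work surface at z = 0. Lengths are in m, angles in rad, forces in N, time in s.
With the tool pointing down it reaches from about 0.2 to 0.875 m from the base axis. Payload 3.4 kg.
Tool frame: the origin (TCP) lies between the finger pads; the fingertips stand tcp_to_tips ahead of it and the grasp point (between the pads) lies 3 mm ahead of it (tcp_to_tips is the distance from the TCP to the fingertips, in m); z points along the fingers, y is the direction in which the jaws open and shut (so a half turn about z gives the same grasp; the last joint's range is limited). The gripper opens to 94 mm and grips with 3 to 60 N. Pads are 16 mm wide; open, the fingers measure 119 mm over their backs; the gripper's body (75 mm by 177 mm) begins 78 mm behind the grasp point.
Start: joints at [1.019, 0.276, 1.505, -0, 1.361, -0.121], TCP at [0.24, 0.522, 0.227] pointing down, gripper open.
Joint ranges: [-2.89, 2.89], [-0.75, 2.08], [0.22, 2.7], [-1.18, 4.32], [0.11, 2.71], [-2.7, 2.7]. Speed limits (rad/s): [2.57, 2.57, 3.14, 3.14, 3.14, 3.14].

### API

Orientations are given as a unit quaternion [x, y, z, w].
In Python, from plant import goto, move_straight, move_j, move_gripper, wait, inverse_kinematics, get_obs, get_image, PlanningError, finish_job, tcp_to_tips gives the robot as it stands. Calls block until the motion is done:
- goto(position, orientation): joint-space move of the TCP to a pose.
- move_straight(position, rot=None, vel=0.15, stop_force=None): straight line of the TCP; rot=None keeps the orientation; vel is the mean speed in m/s. With stop_force (N) it stops when the force on the tool has changed by that much, and returns True; else False.
- move_j(angles): joint-space move.
- move_gripper(opening): finger opening in m; the grip force is fixed at half the most; returns when the fingers have stopped.
- wait(seconds).
- inverse_kinematics(position, orientation): joint angles nearest the present ones, or None.
- get_obs(): the state.
- get_image(name): name is "scene" or "top"; returns a dict with "pixels" (480x640x3 uint8, red, green, blue), "fx", "fy", "cx", "cy" (pixels), "R" (3x3) and "t" (3): a world point X has camera coordinates R X + t. Camera axes: x right, y down, z forward; pixel columns grow to the right and rows downward; lengths in m; the calibration is good to about 2 mm. A picture is of the moment at which its call begins. There is no depth.
A pose or a line that the arm cannot do raises PlanningError and nothing moves.
- finish_job(): hands the job in, once; it reports no verdict.
The state is a dict: "t": time; "joint_pos": joint angles; "qvel": joint speeds; "effort": joint torques, N m; "tool_pos": TCP position; "orientation": TCP orientation; "force": force on the tool from outside, world axes, zero at the start; "ft_torque": the same for the moment, N m; "width": finger opening in m.
Only numpy, scipy, OpenCV 4.12 (cv2) and the standard library are available. Lean on these libraries where they do the work, as an engineer would, in place of code of your own. Each camera call takes 0.05 s, during which the arm holds its last target.

## Working session

There is one attempt and no reset: what is moved stays moved. The work goes in short steps, each a Python script; the robot and the scene stay as the last script left them, time stands still between calls to the robot, and variables do not carry over. Pictures are saved under pics/ and viewed, and the job is handed in when it is done.

```bash
ls; mkdir -p pics; python3 - <<'E'
from plant import *
import cv2,numpy as np,pickle
for n in("scene","top"):
    im=get_image(n);pickle.dump(im,open(f"pics/{n}0.pkl","wb"))
    cv2.imwrite(f"pics/{n}0.png",im["pixels"][:,:,::-1])
    print(n,im["fx"],im["cx"],im["cy"],np.round(im["R"],3).tolist(),np.round(im["t"],3))
o=get_obs();print(o, tcp_to_tips)
E
```

```text
pics
scene 507.1565456813517 322.2972514620881 248.68061140189434 [[0.495, -0.869, 0.008], [-0.371, -0.219, -0.903], [0.786, 0.444, -0.431]] [-0.46   0.258  1.118]
top 494.21414393702184 328.5268971518447 235.91510264060747 [[-0.026, -1.0, 0.0], [-0.992, 0.026, -0.122], [0.122, -0.003, -0.993]] [-0.202  0.577  1.565]
{'t': 0.1, 'joint_pos': array([ 1.01897526e+00,  2.76540329e-01,  1.50598621e+00, -3.54018166e-05,
        1.36071662e+00, -1.21033490e-01]), 'qvel': array([-0.00150825, -0.00162847, -0.00248027,  0.00042441,  0.00127613,
        0.00031967]), 'effort': array([-3.70615317e-04, -4.05458772e+01, -2.37780583e+01,  7.02677853e-02,
        2.99173803e-02, -4.64239122e-05]), 'tool_pos': array([0.23989657, 0.52204499, 0.22669443]), 'orientation': array([ 2.13728443e-01,  9.76892763e-01, -7.84703509e-04, -2.56091568e-04]), 'force': array([ 0.81432136, -0.46597467, -0.64021617]), 'ft_torque': array([-0.01392738, -0.04008235,  0.02375205]), 'width': 0.09446219195552841} 0.022
```

View pics/scene0.png

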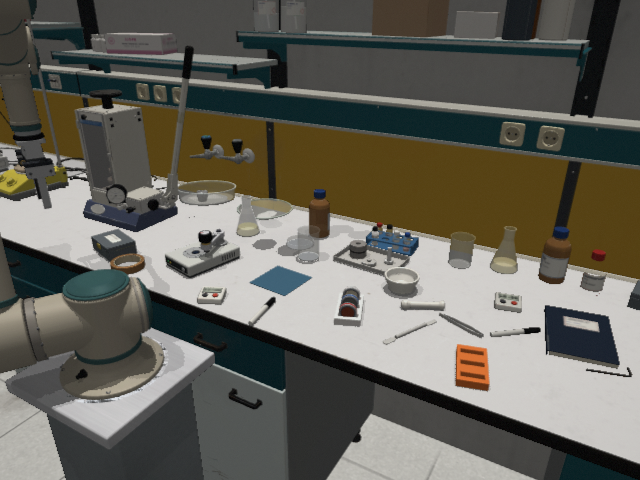

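View pics/top0.png

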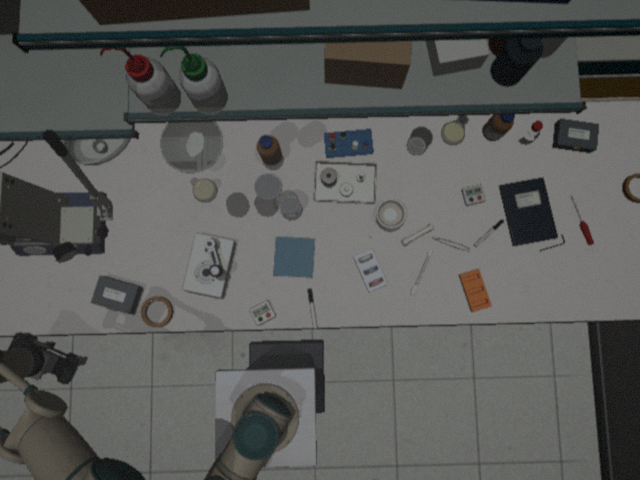

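```bash
python3 - <<'E'
import cv2
t=cv2.imread("pics/top0.png");s=cv2.imread("pics/scene0.png")
def crop(im,x,y,w,h,k,n): cv2.imwrite(f"pics/{n}.png",cv2.resize(im[y:y+h,x:x+w],None,fx=k,fy=k,interpolation=cv2.INTER_CUBIC))
crop(t,345,240,50,60,10,"c_t_rack");crop(t,180,225,60,75,8,"c_t_head")
crop(s,325,280,50,50,12,"c_s_rack");crop(s,160,222,90,60,8,"c_s_head")
crop(t,180,165,140,125,5,"c_t_mid")
E
```

```text
(no output)
```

View pics/c_t_rack.png

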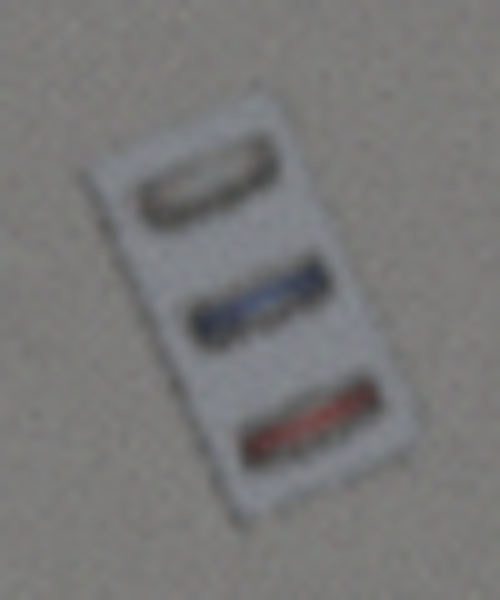

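View pics/c_s_rack.png

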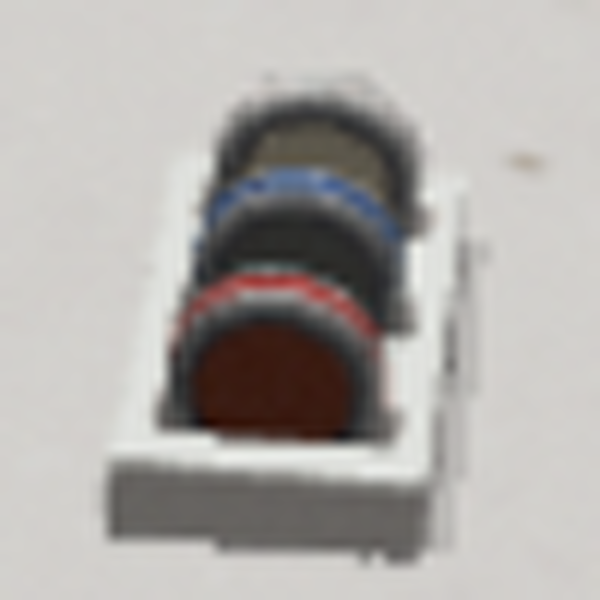

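View pics/c_t_head.png

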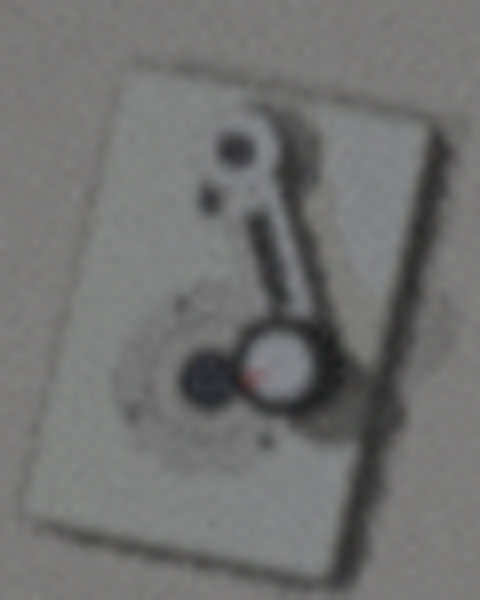

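View pics/c_s_head.png

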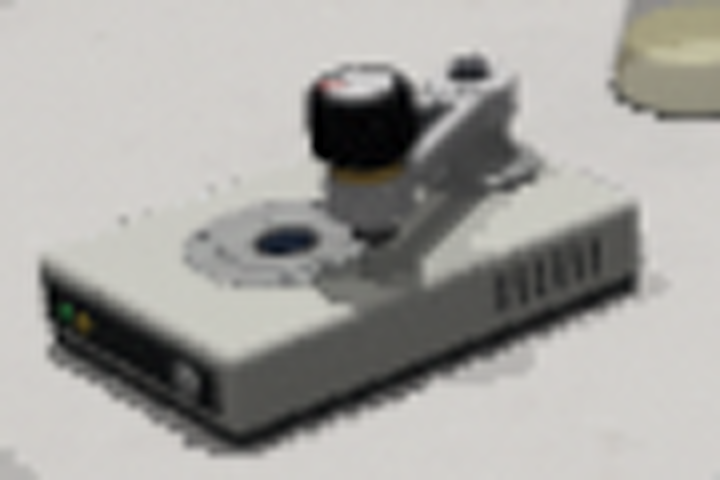

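View pics/c_t_mid.png

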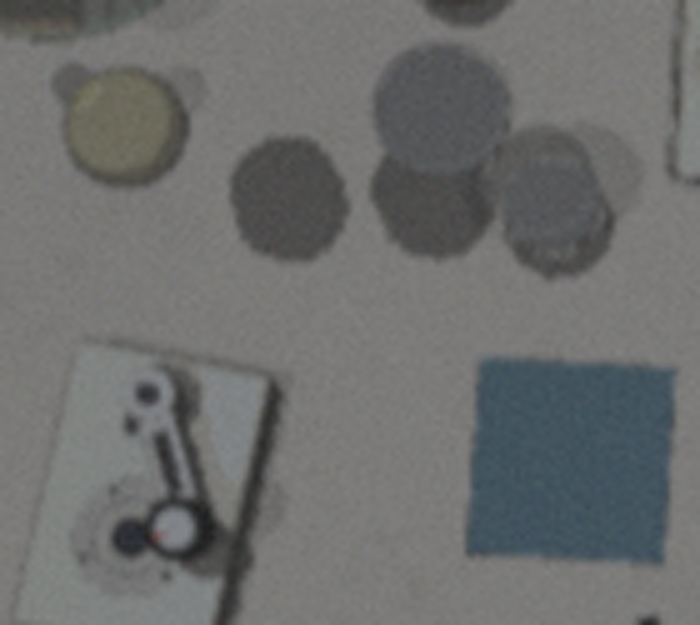

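```bash
cat > h.py <<'E'
import numpy as np,cv2,pickle
from scipy.optimize import least_squares
from scipy.spatial.transform import Rotation as Ro
def cam(f): return pickle.load(open(f,"rb")) if isinstance(f,str) else f
def proj(c,X):
    p=np.atleast_2d(X)@np.array(c["R"]).T+c["t"]; return np.c_[c["fx"]*p[:,0]/p[:,2]+c["cx"],c["fy"]*p[:,1]/p[:,2]+c["cy"]]
def plane(c,uv,z):
    R=np.array(c["R"]);o=-R.T@c["t"];d=R.T@np.array([(uv[0]-c["cx"])/c["fx"],(uv[1]-c["cy"])/c["fy"],1]);return o+d*(z-o[2])/d[2]
def uncrop(p,x,y,k): return (np.atleast_2d(p)+.5)/k-.5+[x,y]
def fit(obs,x0,free=3):  # obs: list of (cam, local pts, uv)
    def w(x,P): c,s=np.cos(x[2]),np.sin(x[2]); P=np.array(P,float); return np.c_[x[0]+c*P[:,0]-s*P[:,1],x[1]+s*P[:,0]+c*P[:,1],P[:,2]]
    f=lambda x:np.concatenate([(proj(c,w(x,P))-uv).ravel() for c,P,uv in obs])
    r=least_squares(f,x0,loss="soft_l1"); return r.x,np.round(r.fun.reshape(-1,2),2)
E
cat > loc.py <<'E'
from h import *
T=cam("pics/top0.pkl");S=cam("pics/scene0.pkl")
a=[[-.063,.033,.018],[-.063,-.033,.018],[.063,-.033,.018],[.063,.033,.018]]
b=[(242,520),(422,440),(262,92),(90,172)]
sc=[(112,462),(432,480),(462,180),(172,160)]
rt=(T,a,uncrop(b,345,240,10));rs=(S,a,uncrop(sc,325,280,12))
for o in ([rt],[rs],[rt,rs]):
    x,r=fit(o,[.5,-.2,.4]);print("rack",np.round(x,4),r.tolist())
print("red top via T",plane(T,uncrop((311,418),345,240,10)[0],.051),"pred",x[:2]-.042*np.array([np.cos(x[2]),np.sin(x[2])]))
# head
a=[[-.07,.065,.04],[-.07,-.065,.04],[.12,-.065,.04],[.12,.065,.04],[0,0,.04]]
b=[(28,515),(335,580),(435,118),(128,65),(208,380)]
sc=[(45,258),(228,362),(636,205),None,(287,241)]
ht=(T,a,uncrop(b,180,225,8))
k=[0,1,2,4];hs=(S,[a[i] for i in k],uncrop([sc[i] for i in k],160,222,8))
for o in ([ht],[hs],[ht,hs]):
    x,r=fit(o,[.5,.25,-.2]);print("head",np.round(x,4),r.tolist())
W=plane(T,uncrop((208,380),180,225,8)[0],.04),plane(S,uncrop((287,241),160,222,8)[0],.04);print("win",W)
kn=[plane(T,uncrop((279,366),180,225,8)[0],.1155),plane(S,uncrop((363,82),160,222,8)[0],.1155)];print("knob",kn)
post=[plane(T,uncrop((238,149),180,225,8)[0],z) for z in(.08,.09)];print("post",post)
# mat
a=[[-.065,.065,.002],[-.065,-.065,.002],[.065,-.065,.002],[.065,.065,.002]]
b=[(466,555),(664,563),(677,370),(480,358)]
x,r=fit([(T,a,uncrop(b,180,165,5))],[.5,0,0]);print("mat",np.round(x,4),r.tolist())
for n,p,z in(("flask?",(125,125),.134),("beaker top",(548,200),.094),("dish",(290,198),.01),("grey",(443,105),.05)):print(n,plane(T,uncrop(p,180,165,5)[0],z))
E
python3 loc.py
```

```text
rack [ 0.459  -0.3477  0.3916] [[-0.08, 0.52], [0.49, 0.2], [0.33, -0.45], [-0.92, -0.27]]
rack [ 0.4589 -0.3478  0.3934] [[0.1, 0.01], [-0.07, 0.51], [0.07, -0.27], [-0.11, -0.31]]
rack [ 0.459  -0.3478  0.3927] [[-0.04, 0.53], [0.52, 0.18], [0.31, -0.45], [-0.92, -0.25], [0.08, -0.02], [-0.09, 0.5], [0.08, -0.27], [-0.09, -0.32]]
red top via T [ 0.42115146 -0.3619327   0.051     ] pred [ 0.42019949 -0.36386357]
head [ 0.4655  0.1769 -0.2173] [[-1.3, 0.71], [0.19, 0.41], [0.42, -0.12], [-0.53, -1.1], [0.95, -0.13]]
head [ 0.4627  0.1784 -0.2327] [[-1.57, -0.62], [-0.03, 0.14], [1.14, -0.56], [0.15, 0.74]]
head [ 0.4645  0.1779 -0.2241] [[-1.76, 0.86], [-0.33, 0.83], [0.3, 0.37], [-0.59, -0.88], [0.61, 0.18], [-1.07, -0.7], [0.83, -0.07], [1.56, -0.89], [0.69, 0.54]]
win (array([0.46513759, 0.17988304, 0.04      ]), array([0.46631248, 0.18234687, 0.04      ]))
knob [array([0.4655688 , 0.13422708, 0.1155    ]), array([0.46827595, 0.13720179, 0.1155    ])]
post [array([0.55320728, 0.15863312, 0.08      ]), array([0.55206641, 0.15623815, 0.09      ])]
mat [ 0.5098 -0.1011 -0.0816] [[0.06, -0.11], [0.1, 0.51], [-0.15, -0.29], [-0.01, -0.07]]
flask? [0.71303287 0.16074484 0.134     ]
beaker top [ 0.66711334 -0.09524268  0.094     ]
dish [0.68881183 0.08210389 0.01      ]
grey [ 0.73988323 -0.02473805  0.05      ]
```

```bash
cat >> h.py <<'E'
def Q(y,z=(0,0,-1)):
    y=np.array(y,float);z=np.array(z,float);z/=np.linalg.norm(z);y-=z*(y@z);y/=np.linalg.norm(y)
    return Ro.from_matrix(np.c_[np.cross(y,z),y,z]).as_quat()
def yawdir(a): return np.array([np.cos(a),np.sin(a),0])
PIV=np.array([.5527,.158]);HY=-.224
def arm(th,r=.055,flip=1):  # point on bar and tangent at swing th
    a=HY+np.pi+th; return np.r_[PIV+r*yawdir(a)[:2],0],flip*yawdir(a+np.pi/2)
E
python3 - <<'E'
from h import *
from plant import *
from h import arm
for f in(1,-1):
    for th in(.0,.47,1,1.5):
        p,t=arm(th,flip=f)
        for z in(.2,.084):
            p[2]=z;j=inverse_kinematics(p,Q(t));print(f,th,z,None if j is None else np.round(j,2))
T=cam("pics/top0.pkl")
print(plane(T,uncrop((212,198),180,225,8)[0],.05))
# red grasp candidates
ry=.3927;xa=yawdir(ry);ya=yawdir(ry+np.pi/2)
c=np.array([.459,-.3478,0])-.042*xa+[0,0,.028]
phi=np.radians(35)
zt=-(np.array([0,0,1])*np.cos(phi)+xa*np.sin(phi))
for f in(1,-1):
  for d in(-.018,-.1):
    j=inverse_kinematics(c+zt*d,Q(f*ya,zt));print("grasp",f,d,None if j is None else np.round(j,2))
# lay on mat, body lean towards -e
for ey in np.radians([-40,-20,-10,0,20]):
  e=yawdir(ey);yy=yawdir(ey+np.pi/2);th=np.radians(55)
  zt2=-(np.array([0,0,1])*np.cos(th)-e*np.sin(th))
  for f in(1,-1):
    j=inverse_kinematics(np.array([.5098,-.1011,.012])-zt2*.018,Q(f*yy,zt2));print("lay",np.degrees(ey),f,None if j is None else np.round(j,2))
E
```

```text
1 0.0 0.2 [ 0.2   0.22  1.65 -0.    1.27  1.99]
1 0.0 0.084 [ 0.2   0.33  1.82 -0.    0.99  1.99]
1 0.47 0.2 [ 0.15  0.21  1.67 -0.    1.27  1.47]
1 0.47 0.084 [ 0.15  0.32  1.84 -0.    0.99  1.47]
1 1 0.2 [ 0.1   0.22  1.65 -0.    1.27  0.89]
1 1 0.084 [ 0.1   0.33  1.82 -0.    0.99  0.89]
1 1.5 0.2 [ 0.07  0.25  1.61 -0.    1.28  0.36]
1 1.5 0.084 [ 0.07  0.35  1.78 -0.    1.01  0.36]
-1 0.0 0.2 [ 0.2   0.22  1.65 -0.    1.27 -1.15]
-1 0.0 0.084 [ 0.2   0.33  1.82 -0.    0.99 -1.15]
-1 0.47 0.2 [ 0.15  0.21  1.67 -0.    1.27 -1.67]
-1 0.47 0.084 [ 0.15  0.32  1.84 -0.    0.99 -1.67]
-1 1 0.2 [ 0.1   0.22  1.65 -0.    1.27 -2.25]
-1 1 0.084 [ 0.1   0.33  1.82 -0.    0.99 -2.25]
-1 1.5 0.2 None
-1 1.5 0.084 None
[0.53719767 0.17613577 0.05      ]
grasp 1 -0.018 [-0.52  0.64  1.56 -0.48  1.37 -2.28]
grasp 1 -0.1 [-0.47  0.61  1.41 -0.45  1.54 -2.32]
grasp -1 -0.018 [-0.52  0.64  1.56 -0.48  1.37  0.86]
grasp -1 -0.1 [-0.47  0.61  1.41 -0.45  1.54  0.82]
lay -40.0 1 [0.12 0.62 2.59 3.93 1.   1.63]
lay -40.0 -1 [ 0.12  0.62  2.59  3.93  1.   -1.52]
lay -20.0 1 None
lay -20.0 -1 None
lay -10.0 1 None
lay -10.0 -1 None
lay 0.0 1 None
lay 0.0 -1 None
lay 20.0 1 [-1.01  0.61  2.56  1.8   0.97  1.54]
lay 20.0 -1 [-1.01  0.61  2.56  1.8   0.97 -1.6 ]
```

```bash
python3 - <<'E'
from h import *
from plant import *
for th in(45,55):
 for eyd in range(-180,180,20):
  e=yawdir(np.radians(eyd));yy=yawdir(np.radians(eyd+90));t=np.radians(th)
  zt2=-(np.array([0,0,1])*np.cos(t)-e*np.sin(t))
  r=[]
  for f in(1,-1):
   for h in(.012,.12):
    j=inverse_kinematics(np.array([.5098,-.1011,h])-zt2*.018,Q(f*yy,zt2));r.append(None if j is None else np.round(j,2).tolist())
  print(th,eyd,r)
E
```

```text
45 -180 [[-0.22, 0.83, 1.31, -0.16, 1.77, 1.38], [-0.22, 0.73, 1.23, -0.16, 1.96, 1.35], [-0.22, 0.83, 1.31, -0.16, 1.77, -1.76], [-0.22, 0.73, 1.23, -0.16, 1.96, -1.79]]
45 -160 [[-0.1, 0.8, 1.38, -0.31, 1.69, 1.2], [-0.1, 0.7, 1.3, -0.33, 1.87, 1.14], [-0.1, 0.8, 1.38, -0.31, 1.69, -1.94], [-0.1, 0.7, 1.3, -0.33, 1.87, -2.0]]
45 -140 [[0.01, 0.75, 1.5, -0.47, 1.55, 1.05], [0.01, 0.64, 1.42, -0.47, 1.72, 0.96], [0.01, 0.75, 1.5, -0.47, 1.55, -2.09], [0.01, 0.64, 1.42, -0.47, 1.72, -2.18]]
45 -120 [[0.1, 0.69, 1.66, -0.63, 1.37, 0.94], [0.1, 0.56, 1.58, -0.61, 1.54, 0.82], [0.1, 0.69, 1.66, -0.63, 1.37, -2.2], [0.1, 0.56, 1.58, -0.61, 1.54, -2.32]]
45 -100 [[0.17, 0.61, 1.85, -0.81, 1.16, 0.88], [0.17, 0.47, 1.77, -0.76, 1.32, 0.7], [0.17, 0.61, 1.85, -0.81, 1.16, -2.27], [0.17, 0.47, 1.77, -0.76, 1.32, -2.44]]
45 -80 [[0.21, 0.54, 2.06, -1.07, 0.93, 0.88], [0.21, 0.36, 1.97, -0.93, 1.08, 0.6], [0.21, 0.54, 2.06, -1.07, 0.93, -2.26], [0.21, 0.36, 1.97, -0.93, 1.08, -2.54]]
45 -60 [None, [0.17, 0.25, 2.16, -1.16, 0.81, 0.53], None, [0.17, 0.25, 2.16, -1.16, 0.81, -2.61]]
45 -40 [[0.02
[... 3615 characters left out ...]
4, -1.09], [-0.85, 0.57, 1.74, 0.69, 1.57, -0.95]]
55 100 [[-0.73, 0.79, 1.59, 0.53, 1.6, 2.01], [-0.73, 0.66, 1.52, 0.54, 1.77, 2.11], [-0.73, 0.79, 1.59, 0.53, 1.6, -1.13], [-0.73, 0.66, 1.52, 0.54, 1.77, -1.03]]
55 120 [[-0.6, 0.86, 1.4, 0.37, 1.78, 1.92], [-0.6, 0.74, 1.34, 0.39, 1.94, 1.98], [-0.6, 0.86, 1.4, 0.37, 1.78, -1.22], [-0.6, 0.74, 1.34, 0.39, 1.94, -1.16]]
55 140 [[-0.47, 0.91, 1.27, 0.2, 1.91, 1.77], [-0.47, 0.8, 1.21, 0.21, 2.07, 1.81], [-0.47, 0.91, 1.27, 0.2, 1.91, -1.37], [-0.47, 0.8, 1.21, 0.21, 2.07, -1.34]]
55 160 [[-0.34, 0.94, 1.2, 0.01, 1.97, 1.58], [-0.34, 0.83, 1.13, 0.01, 2.13, 1.58], [-0.34, 0.94, 1.2, 0.01, 1.97, -1.56], [-0.34, 0.83, 1.13, 0.01, 2.13, -1.56]]
```

```bash
python3 - <<'E'
from h import *
from plant import *
def at(th,z): p,t=arm(th);p[2]=z;return p,Q(t)
p,q=at(.47,.15);goto(p,q);print(get_obs()["t"])
move_gripper(.05)
move_straight(at(.47,.084)[0],stop_force=15)
for th in(.8,1.15,1.5):
    p,q=at(th,.084);move_straight(p,q,vel=.12);o=get_obs();print(o["t"],np.round(o["force"],1),np.round(o["tool_pos"]-p,4))
p[2]=.17;move_straight(p,vel=.25)
im=get_image("top");pickle.dump(im,open("pics/top1.pkl","wb"));print(get_obs()["t"])
cv2.imwrite("pics/top1.png",cv2.resize(im["pixels"][215:305,170:260,::-1],None,fx=6.5,fy=6.5,interpolation=cv2.INTER_CUBIC))
E
```

```text
1.8
3.7 [-0.3  0.  -0.2] [ 0.0008 -0.0001  0.001 ]
4.2 [-0.4  0.5  0.6] [-0.     -0.0001  0.0002]
4.7 [0.4 0.5 0.5] [-0.0002 -0.0001 -0.0001]
5.2417
```

View pics/top1.png

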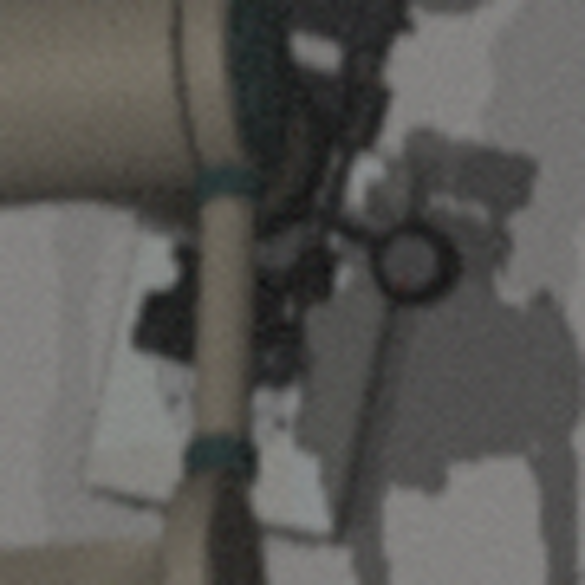

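```bash
cat >> h.py <<'E'
RY=.3927;XA=yawdir(RY);YA=yawdir(RY+np.pi/2);PHI=np.radians(35)
RED=np.array([.459,-.3478,0])-.042*XA+[0,0,.028]
ZT=-(np.array([0,0,1])*np.cos(PHI)+XA*np.sin(PHI));QG=Q(-YA,ZT)
def gp(p,d=.004,z=ZT): return np.array(p)-z*(.022-d)
E
python3 - <<'E'
from h import *
from plant import *
RED[:2]+= [.0005,.001]
o=get_obs();p=o["tool_pos"];p[2]=.26;move_straight(p,vel=.4)
goto(gp(RED+[0,0,.11]),QG);move_gripper(.066)
print(get_obs()["t"])
move_straight(gp(RED+[0,0,.035]),vel=.15)
for n,(x,y,w,h,k) in{"scene":(300,240,110,100,6),"top":(335,220,80,90,6)}.items():
    im=get_image(n)
    cv2.imwrite(f"pics/{n}2.png",cv2.resize(im["pixels"][y:y+h,x:x+w,::-1],None,fx=k,fy=k,interpolation=cv2.INTER_CUBIC))
print(get_obs()["t"],get_obs()["tool_pos"])
E
```

```text
7.875
8.625 [ 0.43084207 -0.35942707  0.07878136]
```

View pics/scene2.png

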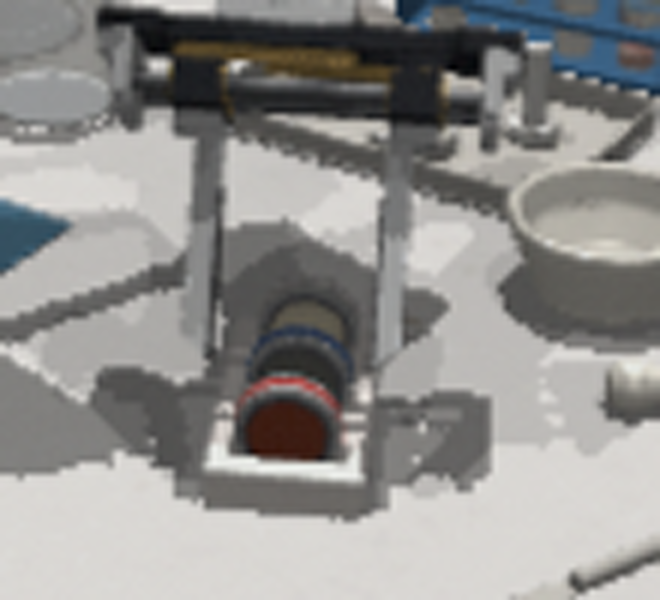

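View pics/top2.png

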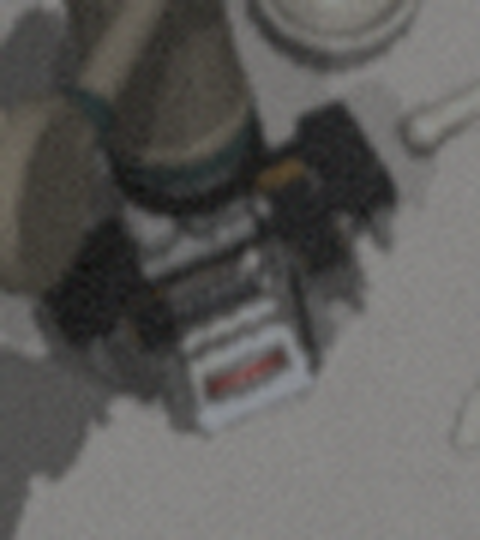

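```bash
python3 - <<'E'
from h import *
from plant import *
RED[:2]+= [.0005,.001]
print(move_straight(gp(RED),vel=.08,stop_force=10))
o=get_obs();print(o["tool_pos"]-gp(RED),np.round(o["force"],1))
move_gripper(.04);o=get_obs();print("w",o["width"],np.round(o["force"],1))
print(move_straight(gp(RED+[0,0,.06]),vel=.1))
o=get_obs();print("w",o["width"],o["t"],np.round(o["force"],1))
im=get_image("scene");x,y,w,h,k=300,220,110,110,5
cv2.imwrite("pics/scene3.png",cv2.resize(im["pixels"][y:y+h,x:x+w,::-1],None,fx=k,fy=k,interpolation=cv2.INTER_CUBIC))
E
```

```text
False
[-0.00027697  0.00011512 -0.00046121] [ 1.1 -0.2  0.2]
w 0.04523671681644822 [1.4 0.2 2. ]
False
w 0.045003850972537424 10.425 [ 0.1  0.1 -1.1]
```

View pics/scene3.png

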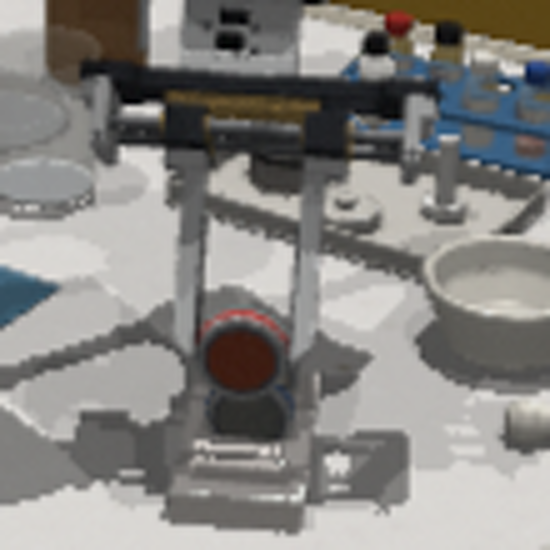

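```bash
cat >> h.py <<'E'
MAT=np.array([.5098,-.1011,0]);TH=np.radians(55)
E_=yawdir(np.radians(70));ZL=-(np.array([0,0,1])*np.cos(TH)-E_*np.sin(TH));QL=Q(-yawdir(np.radians(160)),ZL)
E
python3 - <<'E'
from h import *
from plant import *
p=gp(RED+[0,0,.13]);move_straight(p,vel=.25)
goto(gp(MAT+[0,0,.1],z=ZL),QL);print(get_obs()["t"])
print(move_straight(gp(MAT+[0,0,.022],z=ZL),vel=.15,stop_force=8))
print(move_straight(gp(MAT+[0,0,.0125],z=ZL),vel=.03,stop_force=4))
o=get_obs();print(o["t"],o["width"],np.round(o["force"],1))
for n,(x,y,w,h,k) in{"scene":(220,230,110,90,6),"top":(250,220,80,80,6)}.items():
    im=get_image(n)
    cv2.imwrite(f"pics/{n}4.png",cv2.resize(im["pixels"][y:y+h,x:x+w,::-1],None,fx=k,fy=k,interpolation=cv2.INTER_CUBIC))
E
```

```text
12.4167
False
False
13.55 0.04524166452971062 [-0.1  0.4 -1.5]
```

View pics/scene4.png

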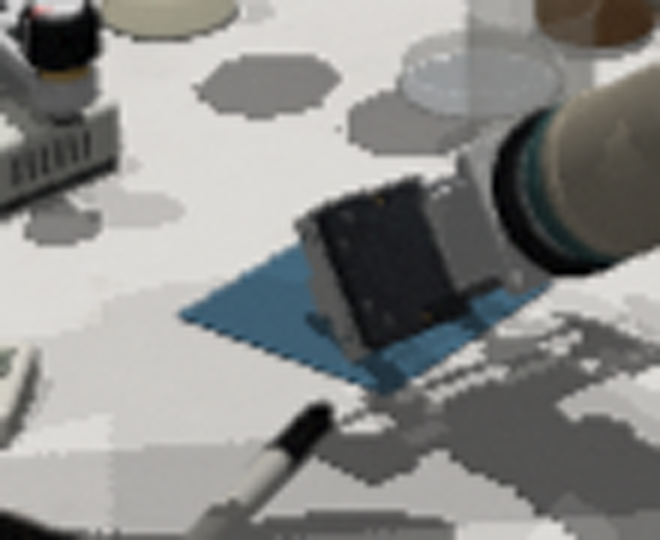

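View pics/top4.png

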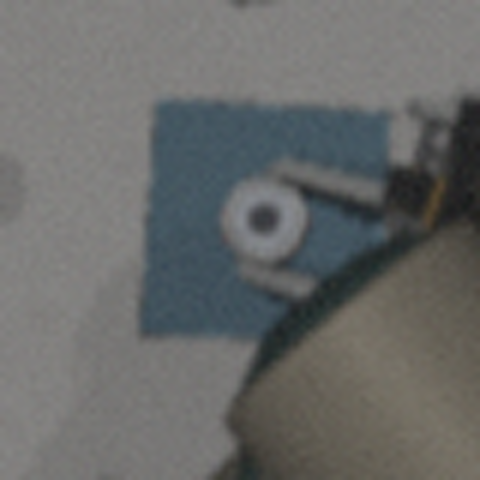

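```bash
python3 - <<'E'
from h import *
from plant import *
move_gripper(.062);wait(.1)
p=gp(MAT+[0,0,.0125],z=ZL);move_straight(p-ZL*.05,vel=.15)
move_straight(p-ZL*.05+[0,0,.13],vel=.3)
for n,(x,y,w,h,k) in{"scene":(150,215,160,90,5),"top":(190,220,130,80,6)}.items():
    im=get_image(n);pickle.dump(im,open(f"pics/{n}5.pkl","wb"))
    cv2.imwrite(f"pics/{n}5.png",cv2.resize(im["pixels"][y:y+h,x:x+w,::-1],None,fx=k,fy=k,interpolation=cv2.INTER_CUBIC))
print(get_obs()["t"])
E
```

```text
15.4083
```

View pics/scene5.png

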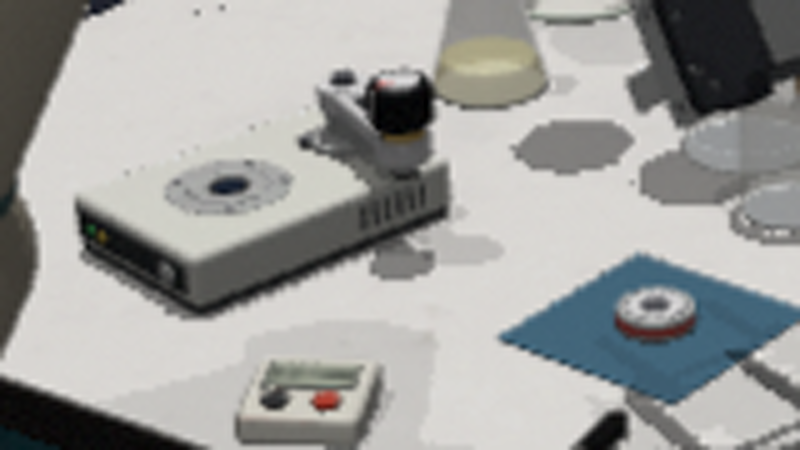

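View pics/top5.png

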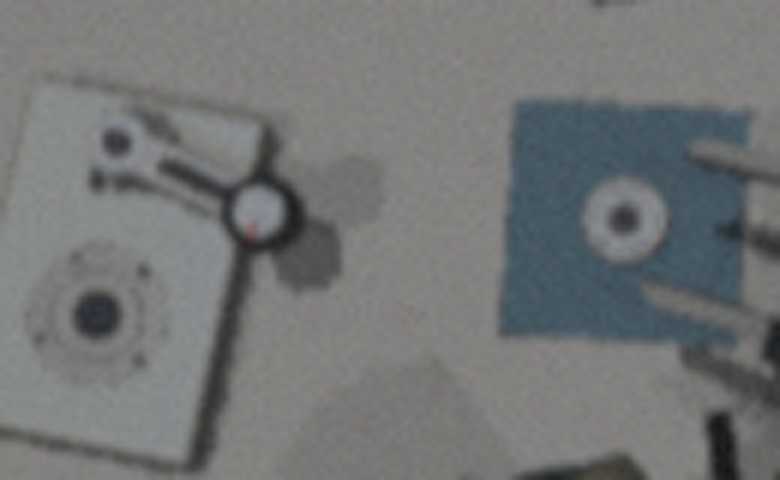

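```bash
python3 - <<'E'
from h import *
T=cam("pics/top5.pkl");S=cam("pics/scene5.pkl")
def blob(c,uv,r,thr=None):
    g=cv2.cvtColor(c["pixels"],cv2.COLOR_RGB2GRAY).astype(float);x,y=np.round(uv).astype(int)
    p=g[y-r:y+r+1,x-r:x+r+1];w=np.clip(np.percentile(p,75)-p-12,0,None);Y,X=np.mgrid[y-r:y+r+1,x-r:x+r+1]
    return np.array([(w*X).sum(),(w*Y).sum()])/w.sum()
wt=uncrop((96,314),190,220,6)[0];ws=uncrop((229,185),150,215,5)[0]
pt=uncrop((626,219),190,220,6)[0];ps=uncrop((655,303),150,215,5)[0]
for n,a,b,z,ra in(("win",wt,ws,.04,(6,5)),("pel",pt,ps,.014,(4,3))):
    bt,bs=blob(T,a,ra[0]),blob(S,b,ra[1])
    print(n,a,bt,b,bs);print(plane(T,a,z),plane(T,bt,z),plane(S,b,z),plane(S,bs,z))
k=[plane(T,uncrop((261,210),190,220,6)[0],.1155),plane(S,uncrop((404,80),150,215,5)[0],.1155)];print("knob",k)
# bright ring centroid of pellet in top
g=T["pixels"].astype(float);x,y=np.round(pt).astype(int);r=9;p=g[y-r:y+r+1,x-r:x+r+1];m=(p[...,2]-p[...,0]<10);Y,X=np.mgrid[y-r:y+r+1,x-r:x+r+1]
print("pel mask",m.sum(),X[m].mean(),Y[m].mean(),plane(T,(X[m].mean(),Y[m].mean()),.012))
E
```

```text
win [205.58333333 271.91666667] [205.72091283 272.08903853] [195.4 251.6] [195.43862816 251.80180505]
[0.46560197 0.17981846 0.04      ] [0.46503965 0.17937606 0.04      ] [0.46671706 0.18286695 0.04      ] [0.4657104  0.18179317 0.04      ]
pel [293.91666667 256.08333333] [293.57600827 256.09824199] [280.6 275.2] [280.6876947  274.74688474]
[ 0.51122823 -0.10181214  0.014     ] [ 0.51120823 -0.10069952  0.014     ] [ 0.51259735 -0.09796055  0.014     ] [ 0.51501827 -0.09663998  0.014     ]
knob [array([0.51219074, 0.07730035, 0.1155    ]), array([0.51358129, 0.07849273, 0.1155    ])]
pel mask 159 293.8930817610063 256.39622641509436 [ 0.51037174 -0.10158154  0.012     ]
```

```bash
python3 - <<'E'
from h import *
from plant import *
D=np.array([0,0,-1.]);J=yawdir(np.radians(70))
P=np.array([.5098,-.1011,.008]);W=np.array([.464,.1796,.0465])
c=[]
for f in(1,-1):
    a=inverse_kinematics(gp(P,z=D),Q(f*J));b=inverse_kinematics(gp(W,z=D),Q(f*J));print(f,np.round(a,2),np.round(b,2))
    c.append((abs(a[5])+abs(b[5]),f))
f=min(c)[1];q=Q(f*J)
goto(gp(P+[0,0,.07],z=D),q);
print(move_straight(gp(P,z=D),vel=.12,stop_force=8))
move_gripper(.04);o=get_obs();print(o["t"],o["width"],o["tool_pos"]-gp(P,z=D),np.round(o["force"],1))
move_straight(gp(P+[0,0,.15],z=D),vel=.3)
goto(gp(W+[0,0,.08],z=D),q)
print(move_straight(gp(W+[0,0,.008],z=D),vel=.15,stop_force=8))
print(move_straight(gp(W,z=D),vel=.04,stop_force=4))
o=get_obs();print(o["t"],o["width"],o["tool_pos"]-gp(W,z=D),np.round(o["force"],1))
im=get_image("scene");x,y,w,h,k=150,190,120,100,6
cv2.imwrite("pics/scene6.png",cv2.resize(im["pixels"][y:y+h,x:x+w,::-1],None,fx=k,fy=k,interpolation=cv2.INTER_CUBIC))
E
```

```text
1 [-0.33  0.39  1.91 -0.    0.85 -1.55] [ 0.23  0.31  1.91 -0.    0.92 -0.99]
-1 [-0.33  0.39  1.91 -0.    0.85  1.59] [ 0.23  0.31  1.91 -0.    0.92  2.15]
True
17.2 0.045346078952428474 [-0.00183655 -0.00112708 -0.00172181] [-0.3 -3.   4.1]
False
False
19.9417 0.04512835915762065 [8.34637824e-06 2.96645246e-05 1.58198929e-04] [-0.2 -0.5 -1.5]
```

View pics/scene6.png

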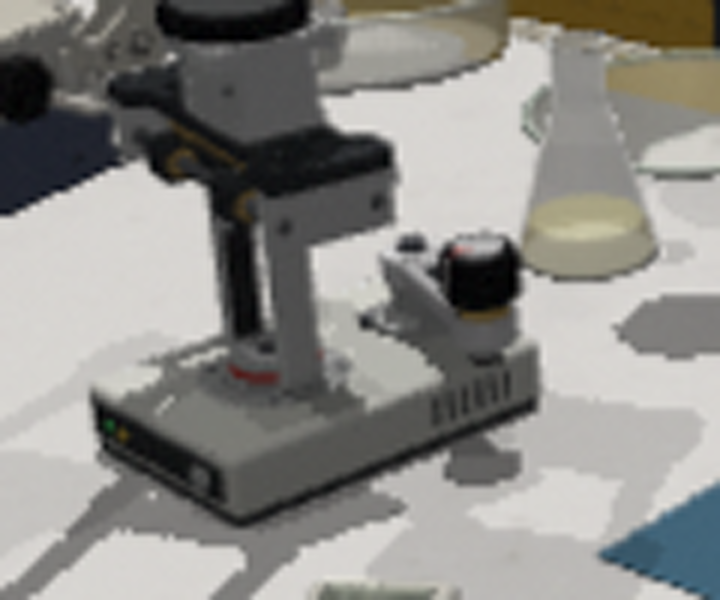

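```bash
python3 - <<'E'
from h import *
from plant import *
W=np.array([.464,.1796,.0465])+[-.0011,.0004,0];D=np.array([0,0,-1.])
move_straight(gp(W,z=D),vel=.03)
r=move_straight(gp(W-[0,0,.0018],z=D),vel=.015,stop_force=3);o=get_obs();print(r,o["t"],o["tool_pos"]-gp(W,z=D),np.round(o["force"],1))
p=o["tool_pos"]
move_gripper(.060);print(get_obs()["width"])
move_straight(p+[0,0,.12],vel=.25)
move_j(np.r_[-.5,get_obs()["joint_pos"][1:]]) 
for n,(x,y,w,h,k) in{"scene":(150,215,160,90,5),"top":(180,210,130,90,6)}.items():
    im=get_image(n);pickle.dump(im,open(f"pics/{n}7.pkl","wb"))
    cv2.imwrite(f"pics/{n}7.png",cv2.resize(im["pixels"][y:y+h,x:x+w,::-1],None,fx=k,fy=k,interpolation=cv2.INTER_CUBIC))
print(get_obs()["t"])
E
```

```text
False 20.5083 [-1.16374443e-04 -2.66537977e-05 -1.93939110e-03] [-0.4 -0.2 -0.6]
0.060214925042587464
23.0333
```

View pics/scene7.png

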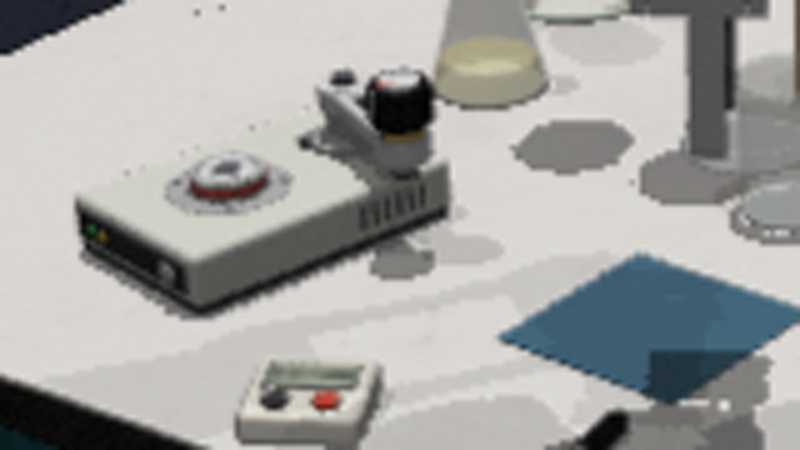

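View pics/top7.png

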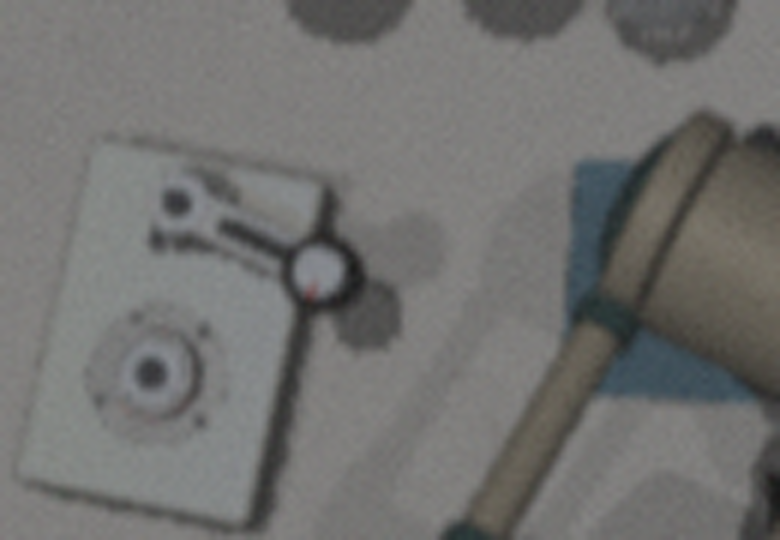

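```bash
python3 - <<'E'
from h import *
T=cam("pics/top7.pkl");S=cam("pics/scene7.pkl")
a=uncrop((152,372),180,210,6)[0];b=uncrop((229,168),150,215,5)[0]
print(plane(T,a,.0525),plane(S,b,.0525))
# window before: T(.4653,.1796) S(.4662,.1823)
g=cv2.cvtColor(T["pixels"],cv2.COLOR_RGB2GRAY);x,y=np.round(a).astype(int)
p=g[y-4:y+5,x-4:x+5].astype(float);w=np.clip(np.percentile(p,75)-p-12,0,None);Y,X=np.mgrid[y-4:y+5,x-4:x+5];c=np.array([(w*X).sum(),(w*Y).sum()])/w.sum();print(a,c,plane(T,c,.0525))
def c2(im,x,y,w,h,k,n):cv2.imwrite(n,cv2.resize(im["pixels"][y:y+h,x:x+w,::-1],None,fx=k,fy=k,interpolation=cv2.INTER_CUBIC))
c2(S,180,235,36,30,20,"pics/c_s7.png");c2(T,190,255,32,32,18,"pics/c_t7.png")
E
```

```text
[0.46601535 0.17885321 0.0525    ] [0.46576101 0.18034873 0.0525    ]
[204.91666667 271.58333333] [204.74063116 271.82149901] [0.4652745  0.17940832 0.0525    ]
```

View pics/c_s7.png

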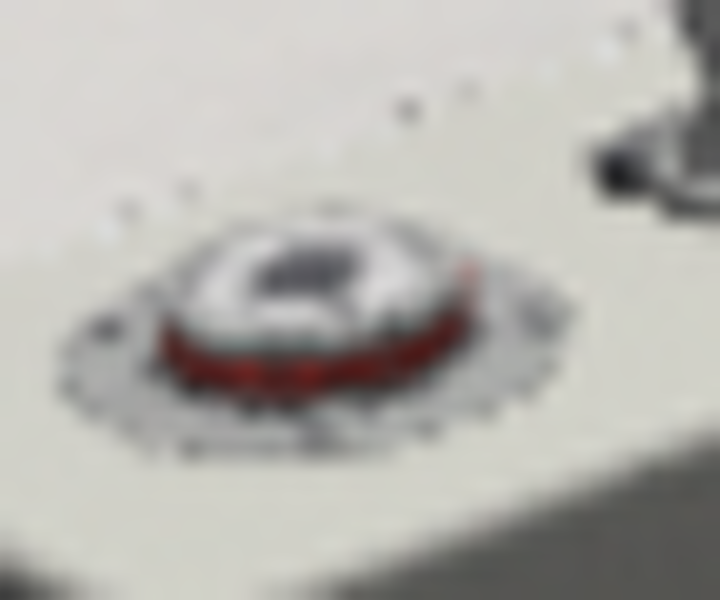

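View pics/c_t7.png

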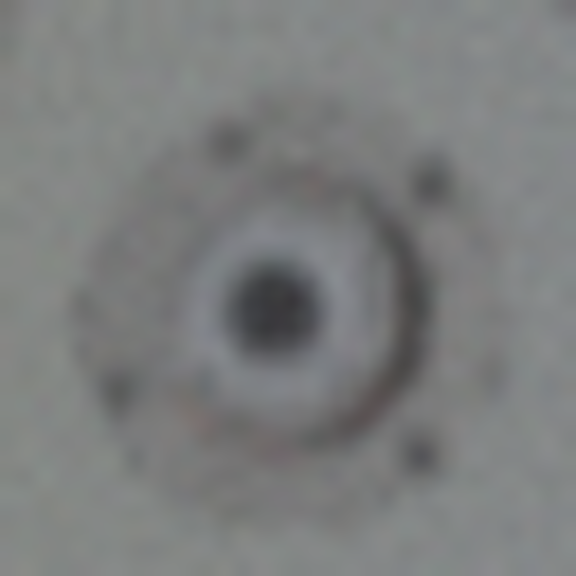

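```bash
sed -i 's/^PIV=.*/PIV=np.array([.552,.158]);HY=-.233/' h.py; python3 - <<'E'
from h import *
from plant import *
def at(th,z): p,t=arm(th);p[2]=z;return p,Q(t)
p,q=at(1.34,.17);goto(p,q);move_gripper(.05)
print(move_straight(at(1.34,.084)[0],stop_force=12))
move_gripper(.034)
for th in(1.0,.65,.3):
    p,q=at(th,.084);r=move_straight(p,q,vel=.1,stop_force=15);o=get_obs();print(r,o["t"],np.round(o["force"],1))
for th in(.1,-.06,-.2):
    p,q=at(th,.084);r=move_straight(p,q,vel=.05,stop_force=10);o=get_obs();print(th,r,o["t"],np.round(o["force"],1),np.round(o["tool_pos"]-p,4))
    if r:break
im=get_image("scene");x,y,w,h,k=150,190,120,100,6
cv2.imwrite("pics/scene8.png",cv2.resize(im["pixels"][y:y+h,x:x+w,::-1],None,fx=k,fy=k,interpolation=cv2.INTER_CUBIC))
E
```

```text
False
False 26.4917 [ 0.4 -0.6  1.2]
False 26.9917 [ 1.3 -0.9  1.3]
False 27.4917 [-0.3  0.1  0.2]
0.1 False 27.8583 [-0.3 -0.5  0.1] [-0.0004 -0.0001 -0.0002]
-0.06 False 28.1833 [-0.4 -2.   0.3] [-0.0005 -0.     -0.0003]
-0.2 True 28.3917 [ 0.3 -1.6  2. ] [-0.0017 -0.0066 -0.0008]
```

View pics/scene8.png

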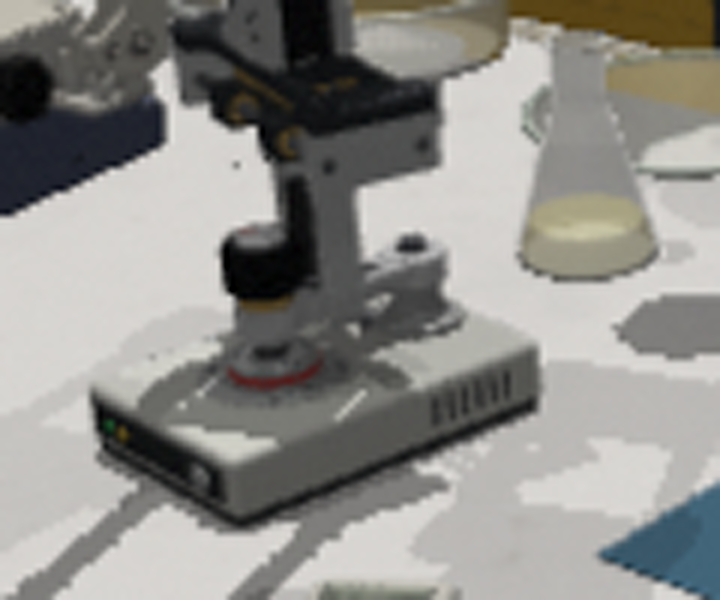

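```bash
python3 - <<'E'
from h import *
from plant import *
p0=get_obs()["tool_pos"]
p,q=arm(-.25);p[2]=.084
r=move_straight(p,Q(q),vel=.04,stop_force=14);o=get_obs();print(r,o["t"],np.round((o["tool_pos"]-p0)*1e3,2),np.round(o["force"],1))
p,q=arm(-.1);p[2]=.084;move_straight(p,Q(q),vel=.05)
move_gripper(.05);p[2]=.17;move_straight(p,vel=.25)
j=get_obs()["joint_pos"];j[0]-=.7;move_j(j)
for n,(x,y,w,h,k) in{"scene":(160,205,100,85,7),"top":(170,215,80,80,7)}.items():
    im=get_image(n);pickle.dump(im,open(f"pics/{n}9.pkl","wb"))
    cv2.imwrite(f"pics/{n}9.png",cv2.resize(im["pixels"][y:y+h,x:x+w,::-1],None,fx=k,fy=k,interpolation=cv2.INTER_CUBIC))
print(get_obs()["t"])
E
```

```text
True 28.6583 [ 0.18 -0.34 -0.3 ] [ 0.2 -1.6  1.9]
31.3417
```

View pics/scene9.png

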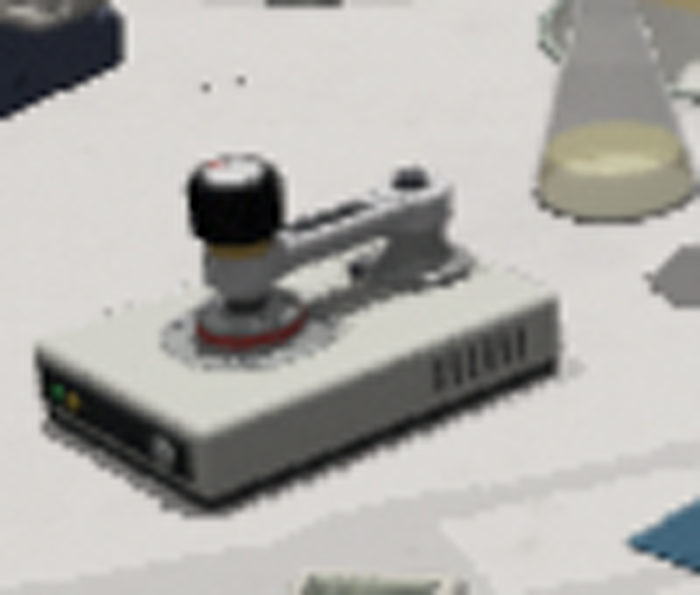

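View pics/top9.png

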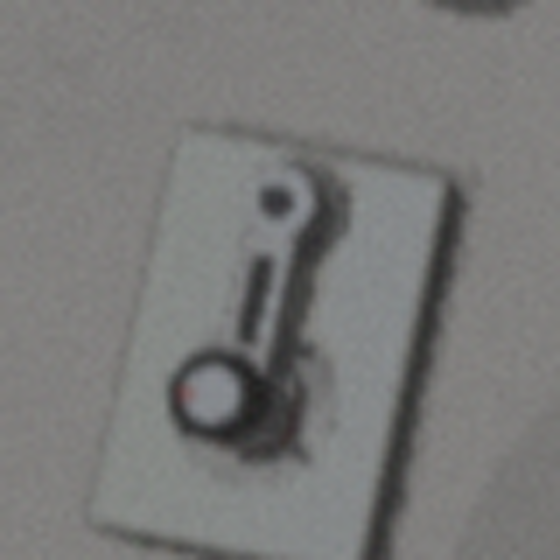

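```bash
python3 - <<'E'
from h import *
T=cam("pics/top9.pkl");S=cam("pics/scene9.pkl")
def c2(im,x,y,w,h,k,n):cv2.imwrite(n,cv2.resize(im["pixels"][y:y+h,x:x+w,::-1],None,fx=k,fy=k,interpolation=cv2.INTER_CUBIC))
c2(S,180,220,32,30,20,"pics/c_s9.png");c2(T,188,256,32,30,20,"pics/c_t9.png")
print(plane(T,uncrop((213,392),170,215,7)[0],.1155),plane(S,uncrop((238,167),160,205,7)[0],.1155))
a=np.array([.464,.1796,.1155]);print("pred px of window-axis: T",(proj(T,a+[.0012,-.0002,0])-[188,256]+.5)*20-.5,"S",(proj(S,a+[.0025,.003,0])-[180,220]+.5)*20-.5)
E
```

```text
[0.46591963 0.17821156 0.1155    ] [0.47028165 0.18340278 0.1155    ]
pred px of window-axis: T [[241.66950886 305.85690524]] S [[267.42361174 187.73694108]]
```

View pics/c_s9.png

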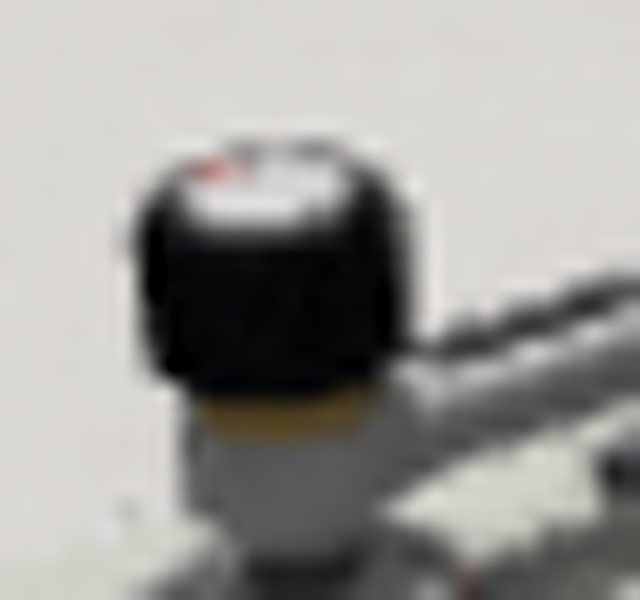

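View pics/c_t9.png

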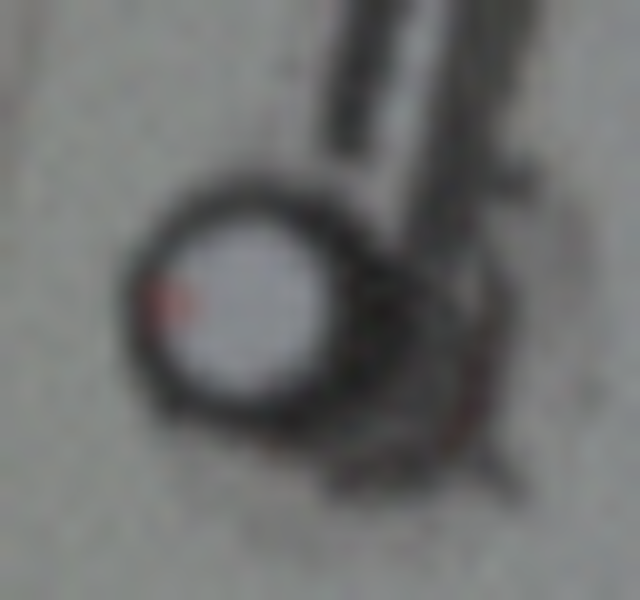

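```bash
python3 - <<'E'
from h import *
from plant import *
K=np.array([.464,.1796,.111])
j=inverse_kinematics(K+[0,0,.07],Q([1,0,0]));print(np.round(j,2))
# find yaw giving j6=-2.4
a=0+(j[5]+2.4);q=Q(yawdir(a));j=inverse_kinematics(K+[0,0,.07],q);print(np.round(j,2))
if j is None or abs(j[5]+2.4)>.1:
    q=Q(-yawdir(a));j=inverse_kinematics(K+[0,0,.07],q);print(np.round(j,2))
assert abs(j[5]+2.4)<.1
move_gripper(.06);move_j(j);print(get_obs()["t"])
print(move_straight(K,q,vel=.1,stop_force=8))
o=get_obs();print(np.round(o["force"],1),np.round(o["ft_torque"],3),o["tool_pos"],o["t"])
E
```

```text
[ 0.23  0.19  1.74 -0.    1.21  0.23]
[ 0.23  0.19  1.74 -0.    1.21 -2.4 ]
35.4833
False
[-0.1  0.1 -1. ] [0.095 0.094 0.016] [0.46449163 0.17972387 0.11142275] 36.3333
```

```bash
python3 - <<'E'
from h import *
from plant import *
move_gripper(.03);o=get_obs();print("w",o["width"],np.round(o["force"],1),np.round(o["ft_torque"],3),o["t"])
j0=o["joint_pos"].copy();j0[5]=-2.4
for i in range(1,7):
    j=j0.copy();j[5]=-2.4+.35*i;move_j(j);o=get_obs()
    print(round(.35*i,2),np.round(o["force"],1),np.round(o["ft_torque"],3),round(o["effort"][5],3),round(o["t"],2),round(o["width"],4))
E
```

```text
w 0.03698962279831079 [-0.8 -0.7  2.1] [ 0.143  0.137 -0.086] 36.825
0.35 [ 0.4 -0.5  0.6] [-0.069 -0.    -0.055] 0.008 37.25 0.0372
0.7 [ 0.9 -1.6  1.7] [-0.333 -0.121 -0.041] 0.001 37.67 0.0374
1.05 [ 2.1 -3.3 -0.4] [-0.604 -0.229  0.024] -0.0 38.1 0.0375
1.4 [ 1.4 -5.6  2.1] [-0.981 -0.202 -0.008] -0.003 38.52 0.0375
1.75 [ 0.5 -5.2  2.5] [-1.124 -0.187 -0.004] 0.016 38.95 0.0374
2.1 [ 1.7 -5.5  2.6] [-1.208 -0.12  -0.019] 0.015 39.38 0.0376
```

```bash
python3 - <<'E'
from h import *
from plant import *
o=get_obs();j0=o["joint_pos"].copy()
for i in range(7,12):
    j=j0.copy();j[5]=-2.4+.35*i;move_j(j);o=get_obs()
    print(round(.35*i,2),np.round(o["force"],1),np.round(o["ft_torque"],3),round(o["effort"][5],3),round(o["t"],2),round(o["width"],4))
    if o["force"][1]>2: break
for n,(x,y,w,h,k) in{"scene":(160,205,100,85,7)}.items():
    im=get_image(n)
    cv2.imwrite(f"pics/{n}10.png",cv2.resize(im["pixels"][y:y+h,x:x+w,::-1],None,fx=k,fy=k,interpolation=cv2.INTER_CUBIC))
E
```

```text
2.45 [ 0.4 -4.5  1.8] [-0.809  0.068  0.021] 0.026 39.8 0.0374
2.8 [-0.8 -4.9  2.9] [-0.872  0.175  0.004] 0.027 40.23 0.0371
3.15 [-2.4 -4.1  3.8] [-0.804  0.423 -0.037] 0.027 40.65 0.0373
3.5 [-2.3 -3.   5.6] [-0.722  0.581  0.005] 0.027 41.08 0.0372
3.85 [-3.  -2.4  4.4] [-0.568  0.68  -0.026] 0.012 41.5 0.0374
```

View pics/scene10.png

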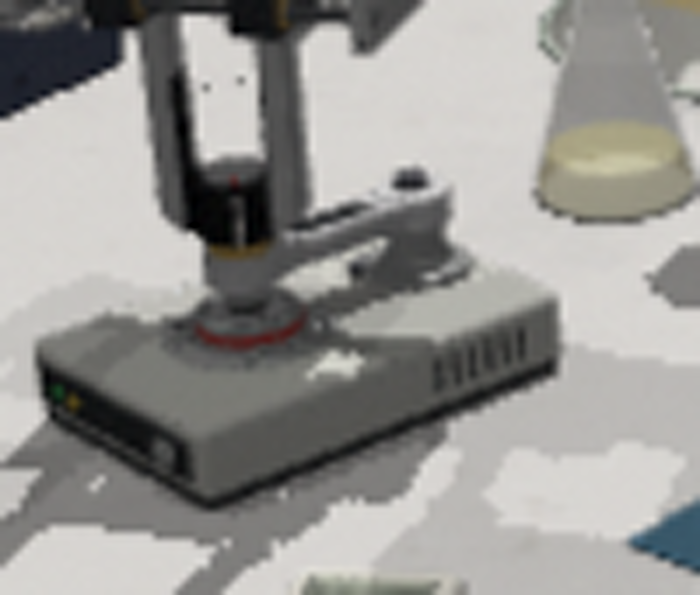

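```bash
python3 - <<'E'
from h import *
from plant import *
o=get_obs();j=o["joint_pos"].copy();j[5]=1.85;move_j(j);o=get_obs()
print(np.round(o["force"],1),np.round(o["ft_torque"],3),round(o["t"],2))
move_gripper(.06);o=get_obs();print(np.round(o["force"],1),np.round(o["ft_torque"],3))
p=o["tool_pos"];move_straight(p+[0,0,.1],vel=.2)
j=get_obs()["joint_pos"];j[0]-=.7;move_j(j)
for n,(x,y,w,h,k) in{"scene":(160,205,100,85,7),"top":(170,215,80,80,7)}.items():
    im=get_image(n);pickle.dump(im,open(f"pics/{n}11.pkl","wb"))
    cv2.imwrite(f"pics/{n}11.png",cv2.resize(im["pixels"][y:y+h,x:x+w,::-1],None,fx=k,fy=k,interpolation=cv2.INTER_CUBIC))
print(get_obs()["t"])
E
```

```text
[-1.3 -2.2  3.6] [-0.515  0.535 -0.   ] 42.02
[-0.8 -0.   0.2] [ 0.069  0.105 -0.005]
44.6083
```

View pics/scene11.png

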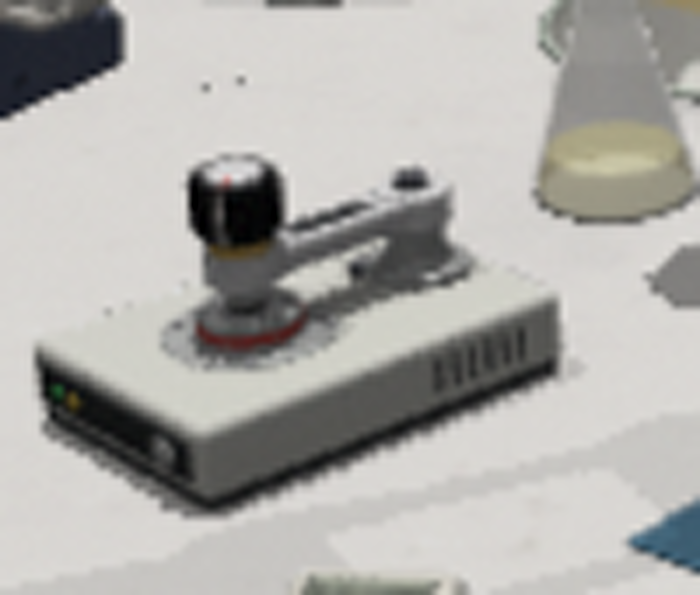

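View pics/top11.png

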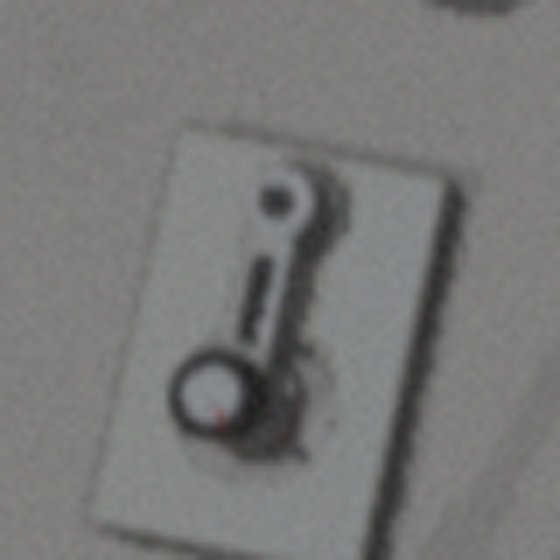

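```bash
python3 - <<'E'
from h import *
L=[]
for i in(9,11):
    S=cam(f"pics/scene{i}.pkl");L.append(cv2.resize(S["pixels"][238:258,182:206,::-1],None,fx=16,fy=16,interpolation=cv2.INTER_CUBIC))
cv2.imwrite("pics/cmp.png",np.hstack(L))
E
```

```text
(no output)
```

View pics/cmp.png

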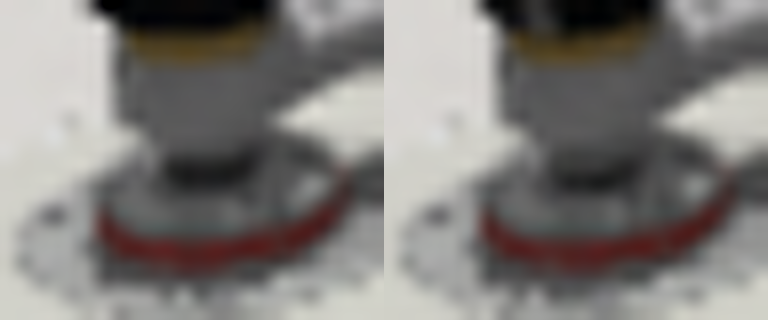

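```bash
python3 - <<'E'
from h import *
for i in(9,11):
    g=cv2.cvtColor(cam(f"pics/scene{i}.pkl")["pixels"],cv2.COLOR_RGB2GRAY)
    print(i);print(g[243:255,190:200])
S=cam("pics/scene9.pkl");a=np.array([.4665,.1826,0])
for z in(.066,.056,.052,.0515):print(z,proj(S,a+[0,0,z])[0], "near rim",proj(S,a+[0,0,z]+.0085*np.array([-.707,-.707,0]))[0])
E
```

```text
9
[[ 91  85  84  87  88  88  90  87  85  81]
 [ 89  90  87  88  89  90  90  87  83  86]
 [ 90  89  89  89  90  89  87  86  92 142]
 [155  98  90  89  88  85  81  76  75  88]
 [140 119  82  72  72  69  64  48  60  76]
 [102 104  50  34  35  35  30  35  68  80]
 [100  81  59  37  37  37  42  59  79  81]
 [104  94  78  74  74  78  84  70  83  80]
 [ 98 101  95  84  85  88 103  91  85  70]
 [ 75  81  77  72  73  75  78  67  60  54]
 [ 46  53  52  50  51  50  47  42  46  51]
 [ 64  60  60  51  50  53  59  65  65  71]]
11
[[ 90  84  84  87  87  87  90  88  83  81]
 [ 89  89  86  87  89  89  86  85  82  84]
 [ 89  89  89  88  88  89  87  85  92 140]
 [153  96  89  89  88  85  78  75  76  88]
 [140 119  82  69  68  69  67  62  63  75]
 [103 104  64  56  55  54  42  40  65  79]
 [ 99  81  61  37  36  28  38  52  77  81]
 [105  93  76  73  72  75  82  68  83  72]
 [ 99 100  94  82  85  88 100  82  82  71]
 [ 74  79  75  71  72  75  76  63  60  55]
 [ 45  52  54  50  50  50  46  44  44  52]
 [ 62  57  61  53  51  51  59  65  64  69]]
0.066 [194.56101509 243.92558987] near rim [194.68952093 245.07765023]
0.056 [194.89175661 246.90826953] near rim [195.02149498 248.07146426]
0.052 [195.02353653 248.09668191] near rim [195.1537635 249.2642905]
0.0515 [195.03998835 248.24504701] near rim [195.17027621 249.41320574]
```

```bash
python3 - <<'E'
import pickle,cv2
im=pickle.load(open("pics/scene11.pkl","rb"));cv2.imwrite("pics/full11.png",im["pixels"][:,:,::-1])
E
```

```text
(no output)
```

View pics/full11.png

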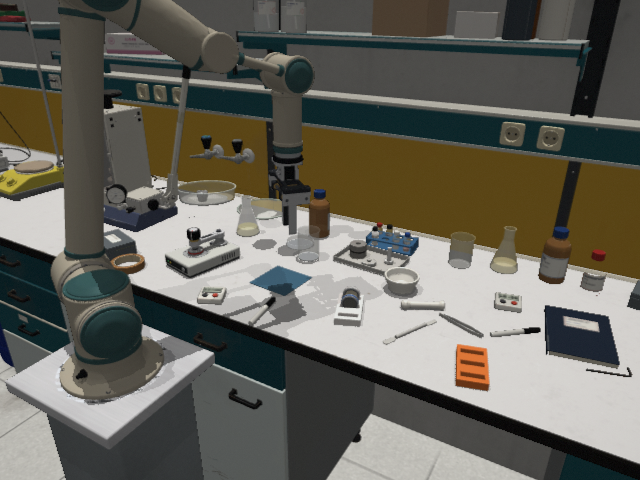

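The overview shows the blue and white pellets still in the rack (~(350,300)). The beaker, flask and dish are where they were, the clamp is in over the pellet (~(203,245)), and the gripper is clear of everything.

```bash
python3 - <<'E'
from plant import *
finish_job();print(get_obs()["t"])
E
```

```text
the job is handed in; nothing more can be done
the job is handed in; nothing more can be done
```

The red pellet is clamped face down on the window, and the job was handed in at about 45 s of the 72 s allowed. I opened the clamp arm and gripped the pellet by its rim in the rack with the tool leaning 35°. I laid it face down on the mat, then regripped it from above and set it on the window. Then I swung the arm in against its stop and turned the knob 4.25 rad clockwise in one grip before letting go.

**Last checks:**
- **Position:** before the arm was closed, the pellet was within about 0.5 mm of the window's centre in the top camera and about 2 mm in the scene camera.
- **Clamp arm:** a second push against the stop moved it only about 0.4 mm, and the picture after the knob turn still shows it in.
- **Knob:** the red mark on it turned about 4.3 rad, which agrees with the commanded turn. With the foot touching at about 2.5 rad, I put the clutch slip at 1 to 1.7 rad.
- **Foot:** the pictures before and after show it lowered onto the pellet.
- **Surroundings:** the blue and white pellets, beaker, flask and dish look undisturbed.

**Not confirmed or off plan:**
- I could not confirm the clutch slip or the clamping force directly. The wrist moment readings were too noisy (±0.03 N m), so both rest on the turn angle and the pictures.
- While I turned the knob, the tool felt up to about 6 N of side force, mostly pressing the arm towards its stop.
- When I regripped the pellet on the mat, the fingertips touched the mat lightly (the 8 N stop tripped). I corrected for the resulting offset before placing it.

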